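Start a pupil's turn at the woodburning table

TASK

Start the pupil's turn at the woodburning table: push the lever on the orange power unit all the way over to its on side, then point from straight above at the pen lying in its black stand, and then likewise at the round ornament with the green leaf. At each, hold the fingertips still about two to three centimetres above its middle for two full seconds. Only the lever and its unit may be touched: touch, move or lift nothing else, and do not dip down over the other two ornaments.

Things in the scene. Friction and masses are not known exactly. Their poses are not given: they have to be found in the camera images.
- unit: Fixed orange power unit, 130 mm along its x, 105 mm along its y, with rounded edges, top face about 70 mm above the table. Origin at the centre of its underside, z up. The lever stands on its middle, on a grey block 70 x 50 mm whose top is 95 mm above the table. The lever's pivot lies on the unit's z axis, 92 mm above the table, along the unit's y. Off: it leans to the unit's -x (towards the robot); on: to its +x.
- power_lever_tip (a point): Free end of the lever on the power unit. The point is the centre of a black ball 26 mm in diameter on a steel rod 10 mm thick, 50 mm from the pivot: 136 mm above the table and 24 mm to the unit's -x of the pivot when fully off, the same to +x when fully on, 142 mm high when upright. About 1.5 N on the ball moves it; it stays where it is left.
- power_lever (a joint): Lever angle in rad: 0 = off (leaning to the unit's -x, about 0.5 rad from upright), 1.0 = fully on (leaning to the unit's +x). It starts near off.
- pen_stand: Loose black plastic pen stand, 75 mm along its x, 56 mm along y, 54 mm high, with a notch through two cheeks along x where the pen lies. Origin at the centre of its underside, z up.
- pen_mid (a point): Middle of the cordless woodburning pen, on its axis: orange barrel 13 mm thick, black grip sleeve, metal tip, 157 mm long over all, lying level along the stand's x with its middle over the stand's middle. The point is 44.5 mm above the table. The top of the pen is 51 mm and the cheeks of the stand beside it are 54 mm above the table.
- leaf_top (a point): Centre of the top face of the loose round wooden ornament with a green leaf on it: 72 mm diameter, 8 mm thick, lying flat on the board, top face 20 mm above the table. z up.
- fish_top (a point): The same for the ornament with a blue fish.
- sun_top (a point): The same for the ornament with a orange sun.
- eraser: Loose white eraser, 22 x 48 x 13 mm high, lying on the board in front of the ornaments. Origin at the centre of its underside.
- board: Fixed plywood work board, 220 mm along its x, 310 mm along its y, 12 mm thick. Origin at the centre of its underside. The three ornaments lie on it in a row along its y, in any order.
There are look-alikes about, which are no part of the job. There is more than one size of the pen_stand; the one meant has the size given above. Of the things that look like the unit, the smaller one is meant.

How it is judged:
By the outcome, as a careful person would: the job done as asked, in the order asked, and still so for the second after the job is handed in, with the robot touching nothing.
It also fails if it takes over 64 s, if anything falls off the work surface, if the arm or the gripper's body presses on something with over 40 N, if the wrist force passes 120 N, or if a joint passes its speed limit or range.

ROBOT

A 7-joint arm with a two-finger parallel gripper is mounted at the origin on the work surface. World frame = base frame: x ahead of the robot, y to its left, z up, the work surface at z = 0. Lengths are in mm, angles in rad, forces in N, time in s.
With the tool pointing down it reaches from about 400 to 850 mm from the base axis. Payload 4.4 kg.
Tool frame: the origin (TCP) lies on the mounting face of the last link; the fingertips stand 199 mm ahead of it and the grasp point (between the pads) lies 180 mm ahead of it (env.grip_point_offset is the distance from the TCP to the grasp point, in mm); z points along the fingers, y is the line along which they close (so a half turn about z gives the same grasp; the last joint's range is limited). The gripper opens to 94 mm and grips with 3 to 60 N. Pads are 16 mm wide; open, the fingers measure 119 mm over their backs; the gripper's body (75 mm by 177 mm) begins 78 mm behind the grasp point.
Start: joints at [-1.385, 0.628, 0.038, 1.517, -0.027, 0.996, -0.02], TCP at [161.926, 629.52, 404.678] pointing down, gripper open.
Joint ranges: [-3.06, 3.06], [-0.37, 2.12], [-1.25, 1.32], [0.18, 2.47], [-1.1, 4.24], [0.23, 1.98], [-2.94, 2.94]. Speed limits (rad/s): [2.57, 2.57, 3.14, 3.14, 3.14, 3.14, 3.14].

INTERFACE

Orientations are given as a 3x3 rotation matrix whose columns are the frame's x, y, z axes.
In Python, from plant import env, read_camera, get_calibration, job gives the robot as it stands.
- The arm moves only by the shell command python3 -m crank 'ROWS' [FORCE]. ROWS is JSON, a list of rows, each a list of 3 entries, a list of its own where there are three numbers: the shift along the tool's x, y, z in m, then the turn, a rotation vector about the tool's x, y, z in degrees, then the finger opening in m, from 0 to 0.094. In form: [[[x, y, z], [wx, wy, wz], claw], ...]. A call has 1 to 8 rows; each row is the pose to reach, as a shift and turn from the pose commanded when the call began, along the tool's axes at that moment; what a row does not reach only later rows make up. A row lasts 1/10 s, in which the tool goes at most 50 mm and 8.59 degrees, less where a joint would pass 70% of its speed; a pose out of reach is approached as far as the arm can. A call with a gripper value outside its range is refused whole. The fingers move at their own pace and stop on an object; FORCE is the grip in N (left out, the last holds). Time passes only in rows, so rows that repeat a pose let the fingers close. It gives the time, the measured TCP pose, the force, the opening and the grip force at its end, in the units of the state.
- env.state(): the state, without advancing time (a new reading comes with each control period).
- read_camera(name): name is "scene" or "side" or "wrist"; returns the picture (420x560x3 uint8, red, green, blue); there is no depth.
- get_calibration(name): a dict with "mtx" (3x3 intrinsics, pixels), "R" (3x3) and "t" (3): a world point X has camera coordinates R X + t. Camera axes: x right, y down, z forward; pixel columns grow to the right and rows downward; lengths in mm; the calibration is good to about 2 mm. A picture is of the moment at which its call begins: read the wrist's pose just before it. get_calibration takes no time and is no camera call; for the wrist camera it gives the pose at the moment of the call.
- job.finish_job(): hands the job in; it is judged then, once.
The state is a dict: "clock": time; "qpos": joint angles; "dq": joint speeds; "effort": joint torques, N m; "tcp_pos": TCP position; "tool_rot": TCP orientation; "ft_force": force on the tool from outside, world axes, zero at the start; "ft_torque": the same for the moment, N m; "finger_gap": finger opening in mm; "grip_force": force on a finger pad.
Only numpy, scipy, OpenCV 4.12 (cv2) and the standard library are available. Lean on these libraries where they do the work, as an engineer would, in place of code of your own. Each camera call takes 0.05 s, during which the arm holds its last target. There are 200 camera calls.

## Working session

There is one attempt and no reset: what is moved stays moved. The work goes in short steps, Python scripts to look and compute and a shell command to move; the robot and the scene stay as the last step left them, time stands still between calls to the robot, and variables do not carry over. Pictures are saved under pics/ and viewed, at most 10 in all, crops included, and the job is handed in when it is done.

```bash
mkdir -p pics
python3 - <<'E'
from plant import env, read_camera, get_calibration
import cv2,numpy as np
for n in ("scene","side"):
    cv2.imwrite(f"pics/{n}0.png",read_camera(n)[:,:,::-1])
    c=get_calibration(n);print(n,-np.array(c["R"]).T@c["t"])
s=env.state();print(s["clock"],s["tcp_pos"],np.round(s["tool_rot"],3))
E
```

```text
scene [911.73778169 643.6663114  935.51143528]
side [ 459.50290347 -803.15880913  937.85037864]
0.1 [161.84304311 629.29417644 403.8575154 ] [[-0.968  0.249 -0.   ]
 [ 0.249  0.968 -0.002]
 [-0.    -0.002 -1.   ]]
```

View pics/scene0.png

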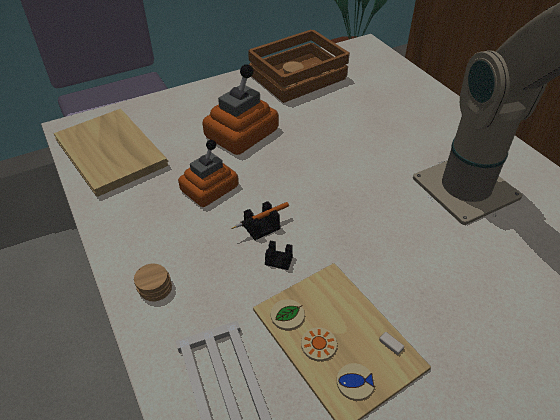

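View pics/side0.png

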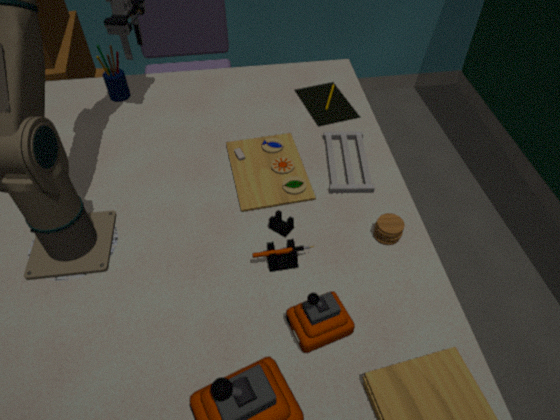

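The scene view shows the small unit at (208,180) with its ball at (211,145), the pen at (263,216) and the leaf at (288,315). In the side view they are at (320,320), ball (313,299), pen (282,252) and leaf (293,186).

```bash
cat > h.py <<'E'
import numpy as np,cv2
from plant import env, read_camera, get_calibration
def ray(n,p,c=None):
    c=c or get_calibration(n);R=np.array(c["R"]);o=-R.T@np.array(c["t"]).ravel()
    d=R.T@np.linalg.solve(np.array(c["mtx"]),[p[0],p[1],1.]);return o,d/np.linalg.norm(d)
def plane(n,p,z,c=None):
    o,d=ray(n,p,c);return o+d*(z-o[2])/d[2]
def tri(*rs):
    A=sum(np.eye(3)-np.outer(d,d) for o,d in rs);b=sum((np.eye(3)-np.outer(d,d))@o for o,d in rs);return np.linalg.solve(A,b)
E
python3 - <<'E'
from h import *
np.set_printoptions(precision=1,suppress=True)
S=cv2.imread("pics/scene0.png");D=cv2.imread("pics/side0.png")
def green(I,n,box):
    x0,y0,x1,y1=box;h=cv2.cvtColor(I,cv2.COLOR_BGR2HSV)[y0:y1,x0:x1]
    m=cv2.inRange(h,(40,90,30),(85,255,255));M=cv2.moments(m,True);p=(x0+M['m10']/M['m00'],y0+M['m01']/M['m00']);print(n,"leaf",np.array(p),plane(n,p,20))
green(S,"scene",(265,295,310,335));green(D,"side",(275,172,312,200))
for n,P in (("scene",[(289,204),(232,227)]),("side",[(252,255),(313,247)])):
    a,b=[plane(n,p,44.5) for p in P];print(n,"pen",a,b,(a+b)/2,np.linalg.norm(a-b))
print("ball",tri(ray("scene",(211,145)),ray("side",(313,299))),plane("scene",(211,145),136),plane("side",(313,299),136))
a=cv2.resize(S[130:240,170:300],(780,660),interpolation=2)[:, :]
b=cv2.resize(D[235:355,245:365],None,fx=5,fy=5,interpolation=2)
a=cv2.resize(S[130:240,170:300],None,fx=5,fy=5,interpolation=2)
cv2.imwrite("pics/cs.png",a);cv2.imwrite("pics/cd.png",b)
E
```

```text
scene leaf [287.1 312.7] [617.8 130.4  20. ]
side leaf [293.6 183.8] [618.6 128.1  20. ]
scene pen [ 470.  -129.2   44.5] [ 626.6 -125.6   44.5] [ 548.3 -127.4   44.5] 156.70181791025814
side pen [ 473.5 -134.    44.5] [ 628.6 -129.4   44.5] [ 551.1 -131.7   44.5] 155.20064789829692
ball [ 586.5 -329.9  133.2] [ 586.7 -326.2  136. ] [ 587.1 -331.9  136. ]
```

View pics/cs.png

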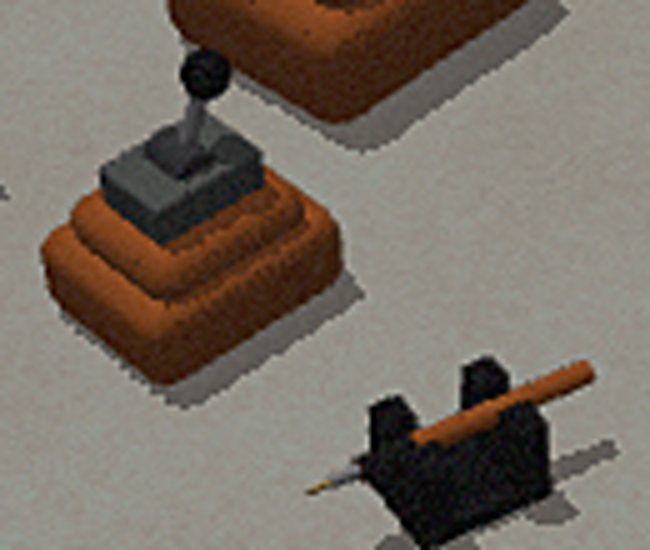

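View pics/cd.png

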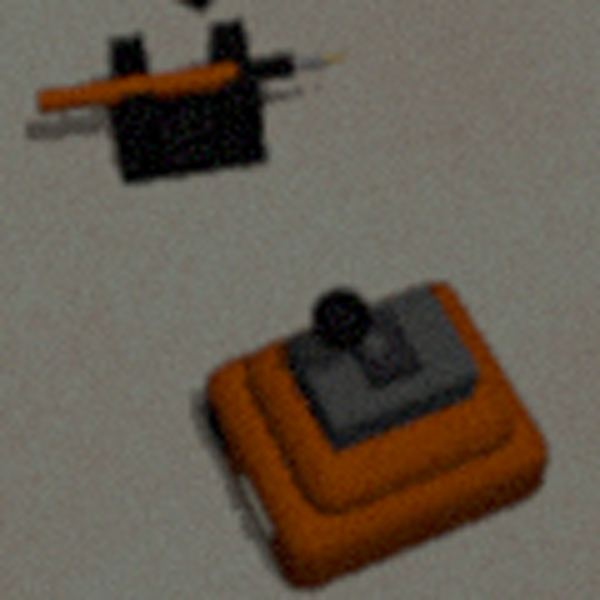

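Crops show the ball at scene (211.2,144.8) and side (313.3,298.8), and the grey block with visible top corners. I'll use the block's corners to get the unit's yaw.

Run:
```python
from h import *
np.set_printoptions(precision=1,suppress=True)
for n,off,P in (("side",(245,235),[(330,427),(476,370),(435,288),(290,355)]),("scene",(170,130),[(162,215),(263,155),(205,115),(100,172)])):
    Q=[plane(n,np.array(p)/5+off,95)[:2] for p in P]
    print(n,np.array(Q),"c",np.mean(Q,0))
    for a,b in ((0,1),(1,2),(3,2),(0,3)):
        d=Q[b]-Q[a];print(np.linalg.norm(d),np.degrees(np.arctan2(d[1],d[0])))
```

```text
side [[ 580.3 -358. ]
 [ 646.8 -339.5]
 [ 637.8 -297.3]
 [ 569.3 -322. ]] c [ 608.5 -329.2]
69.01626872561745 15.5339530933782
43.13550416741138 101.94941630779603
72.86619263283917 19.789678786104897
37.655889689779485 106.98283766836025
scene [[ 632.3 -282.9]
 [ 569.3 -301.5]
 [ 582.9 -345.2]
 [ 647.6 -328.3]] c [ 608.  -314.5]
65.66131717684961 -163.55411573869796
45.81404845789679 -72.69144226748472
66.80061386041717 -165.37177558397758
47.96131149963807 -71.40871607862613
```

```bash
cat >> h.py <<'E'
def go(x,y,z,yaw):
    "shift (m, tool axes) and turn about tool z (deg) to bring TCP to x,y,z with tool x at yaw"
    s=env.state();R=np.array(s["tool_rot"]);c=np.radians(yaw)
    T=np.array([[np.cos(c),np.sin(c),0],[np.sin(c),-np.cos(c),0],[0,0,-1]])
    from scipy.spatial.transform import Rotation as A
    print("t",s["clock"],"shift",np.round(R.T@(np.array([x,y,z])-s["tcp_pos"])/1000,4),"rot",np.round(A.from_matrix(R.T@T).as_rotvec(degrees=True),1),"F",np.round(s["ft_force"],1))
E
python3 -m crank '[[[-0.367,-0.152,-0.016],[0,0,50],0],[[-0.367,-0.152,-0.016],[0,0,50],0],[[-0.367,-0.152,-0.016],[0,0,50],0],[[-0.367,-0.152,-0.016],[0,0,50],0],[[-0.367,-0.152,-0.016],[0,0,50],0],[[-0.367,-0.152,-0.016],[0,0,50],0],[[-0.367,-0.152,-0.016],[0,0,50],0],[[-0.367,-0.152,-0.016],[0,0,50],0]]'
python3 - <<'E'
from h import *
go(560,30,410,60)
print(tri(ray("scene",(246,71)),ray("side",(221,389))))
E
```

```text
clock: 0.9
tcp_pos: [480.9, 389.3, 420.4]
tool_rot: [[-0.431, 0.902, -0.0], [0.902, 0.431, -0.001], [-0.0, -0.001, -1.0]]
ft_force: [0.6, -0.9, -0.9]
finger_gap: 33.5
grip_force: 0.0
t 0.9 shift [-0.3583 -0.0835  0.0107] rot [-0.   0.  55.5] F [ 0.6 -0.9 -0.9]
[ 395.43184485 -515.59481015  193.88032376]
```

```bash
python3 -m crank '[[[-0.358,-0.084,0.011],[0,0,55],0],[[-0.358,-0.084,0.011],[0,0,55],0],[[-0.358,-0.084,0.011],[0,0,55],0],[[-0.358,-0.084,0.011],[0,0,55],0],[[-0.358,-0.084,0.011],[0,0,55],0],[[-0.358,-0.084,0.011],[0,0,55],0],[[-0.358,-0.084,0.011],[0,0,55],0],[[-0.358,-0.084,0.011],[0,0,55],0]]'
python3 - <<'E'
from h import *
go(537,-344,400,16)
E
```

```text
clock: 1.7
tcp_pos: [558.4, 25.8, 409.7]
tool_rot: [[0.499, 0.867, 0.0], [0.867, -0.499, -0.004], [-0.003, 0.002, -1.0]]
ft_force: [-0.1, 0.2, -1.1]
finger_gap: 0.8
grip_force: 0.0
t 1.7 shift [-0.3311  0.1659  0.0111] rot [ 0.2  0.1 44.1] F [-0.1  0.2 -1.1]
```

```bash
python3 -m crank '[[[-0.331,0.166,0.01],[0,0,44],0],[[-0.331,0.166,0.01],[0,0,44],0],[[-0.331,0.166,0.01],[0,0,44],0],[[-0.331,0.166,0.01],[0,0,44],0],[[-0.331,0.166,0.01],[0,0,44],0],[[-0.331,0.166,0.01],[0,0,44],0],[[-0.331,0.166,0.01],[0,0,44],0],[[-0.331,0.166,0.01],[0,0,44],0]]'
python3 - <<'E'
from h import *
cv2.imwrite("pics/w1.png",read_camera("wrist")[:,:,::-1])
go(537,-344,324,16)
c=get_calibration("wrist");np.save("w1.npy",c,allow_pickle=True)
for X in ([587,-330,136],[610,-323,95]):
    u=np.array(c["mtx"])@(np.array(c["R"])@X+np.array(c["t"]).ravel());print(u[:2]/u[2])
E
```

```text
clock: 2.5
tcp_pos: [538.0, -343.5, 399.4]
tool_rot: [[0.96, 0.28, -0.002], [0.28, -0.96, -0.004], [-0.002, 0.003, -1.0]]
ft_force: [0.0, 0.6, -0.5]
finger_gap: 0.3
grip_force: 0.0
t 2.55 shift [ 0.     -0.0016  0.0755] rot [0.3 0.2 0.1] F [-0.3 -1.8 -0.1]
[276.49841925 153.88750354]
[276.34601812 122.92219466]
```

View pics/w1.png

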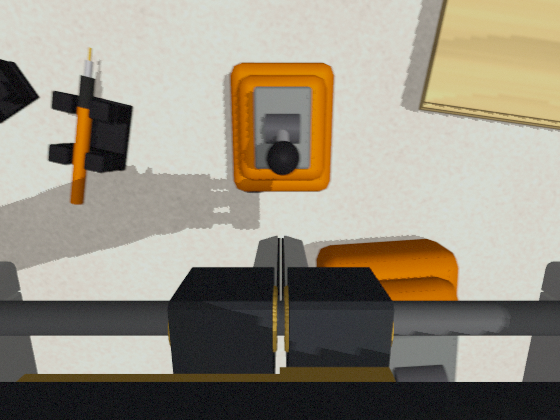

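The wrist view shows the unit square to the tool, with the ball at (283,157), slightly right of the prediction. I'll refine from this.

Run:
```python
from h import *
c=np.load("w1.npy",allow_pickle=True).item()
b=plane("wrist",(283,157),136,c);o=plane("wrist",(282,127),95,c);print(b,o)
u=np.array([.961,.276,0])
p=(b+o)/2*[1,1,0]; p=b+24*u
q=p-72*u;print(p,q);go(q[0],q[1],326,16)
```

```text
[ 586.13398096 -335.38257805  136.        ] [ 608.08823599 -328.6507067    95.        ]
[ 609.19798096 -328.75857805  136.        ] [ 540.00598096 -348.63057805  136.        ]
t 2.55 shift [0.0016 0.0037 0.0735] rot [0.3 0.2 0.1] F [-0.3 -1.8 -0.1]
```

```bash
python3 -m crank '[[[0,0.003,0.04],[0,0,0],0],[[0,0.003,0.072],[0,0,0],0],[[0,0.003,0.072],[0,0,0],0],[[0.01,0.003,0.072],[0,0,0],0],[[0.02,0.003,0.072],[0,0,0],0],[[0.03,0.003,0.072],[0,0,0],0],[[0.035,0.003,0.072],[0,0,0],0],[[0.04,0.003,0.072],[0,0,0],0]]'
python3 -m crank '[[[0.006,0,0],[0,0,0],0],[[0.012,0,0],[0,0,0],0],[[0.018,0,0],[0,0,0],0],[[0.022,0,0],[0,0,0],0],[[0.026,0,0],[0,0,0],0],[[0.028,0,0],[0,0,0],0],[[0.03,0,0],[0,0,0],0],[[0.03,0,0],[0,0,0],0]]'
```

```text
clock: 3.35
tcp_pos: [580.0, -329.5, 328.4]
tool_rot: [[0.958, 0.286, 0.001], [0.286, -0.958, -0.001], [0.0, 0.001, -1.0]]
ft_force: [-1.2, -1.3, 1.7]
finger_gap: 0.5
grip_force: 1.0
clock: 4.15
tcp_pos: [608.3, -320.8, 327.4]
tool_rot: [[0.958, 0.285, -0.0], [0.285, -0.958, 0.001], [-0.0, -0.001, -1.0]]
ft_force: [-1.2, -0.4, -0.9]
finger_gap: 0.9
grip_force: 0.4
```

```bash
python3 -m crank '[[[0.002,0,0],[0,0,0],0],[[0.004,0,0],[0,0,0],0],[[0.004,0,0],[0,0,0],0]]' | grep -E 'pos|ft_f'
python3 -m crank '[[[0.001,0,0],[0,0,0],0],[[0.002,0,0],[0,0,0],0],[[0.002,0,0],[0,0,0],0]]'| grep -E 'pos|ft_f'
python3 - <<'E'
from h import *
a=read_camera("wrist");b=read_camera("side")
cv2.imwrite("pics/w2.png",np.hstack([a[40:240,180:380],b[270:370,260:360].repeat(2,0).repeat(2,1)])[:,:,::-1].repeat(2,0).repeat(2,1))
E
```

```text
tcp_pos: [609.9, -320.8, 327.4]
ft_force: [-6.1, 0.2, 1.9]
tcp_pos: [610.6, -320.7, 327.4]
ft_force: [-9.7, -0.2, 2.6]
```

View pics/w2.png

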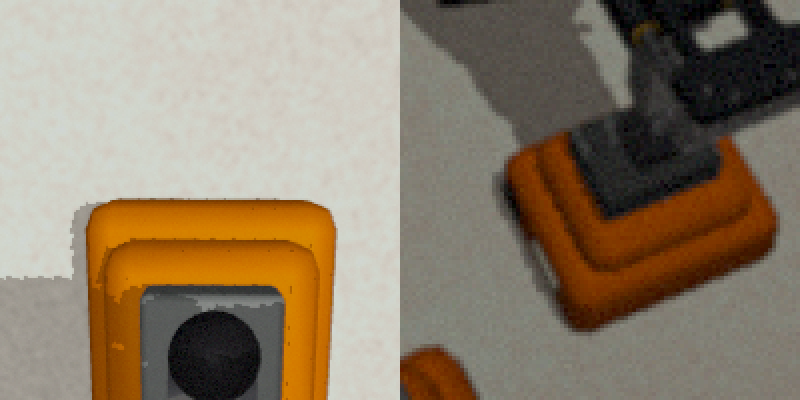

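The ball is at its far position (wrist pixel about (287,217)) and the force has risen to about 10 N, so the lever is on its stop. I'll back off, go up and verify.

```bash
python3 -m crank '[[[-0.02,0,0],[0,0,0],0],[[-0.05,0,0],[0,0,0],0],[[-0.05,0,-0.04],[0,0,0],0],[[-0.05,0,-0.08],[0,0,0],0],[[-0.05,0,-0.08],[0,0,0],0],[[-0.05,0,-0.08],[0,0,0],0]]' | grep -E 'clock|pos|ft_f'
python3 - <<'E'
from h import *
np.set_printoptions(precision=1,suppress=True)
c=np.load("w1.npy",allow_pickle=True).item()
print("pen",(plane("wrist",(77,203),44.5,c)+plane("wrist",(90,48),44.5,c))/2)
cv2.imwrite("pics/w3.png",np.hstack([read_camera("scene")[120:220,160:260].repeat(4,0).repeat(4,1),read_camera("wrist")[40:240,180:380].repeat(2,0).repeat(2,1)])[:,:,::-1])
np.save("w3.npy",get_calibration("wrist"),allow_pickle=True)
go(549,-131,395,45)
E
```

```text
clock: 5.45
tcp_pos: [566.5, -333.6, 409.1]
ft_force: [-0.1, -0.4, -0.2]
pen [ 550.3 -134.8   44.5]
t 5.55 shift [ 0.  -0.2  0. ] rot [ -0.1  -0.  -28.4] F [-1.1  0.7 -0.2]
```

View pics/w3.png

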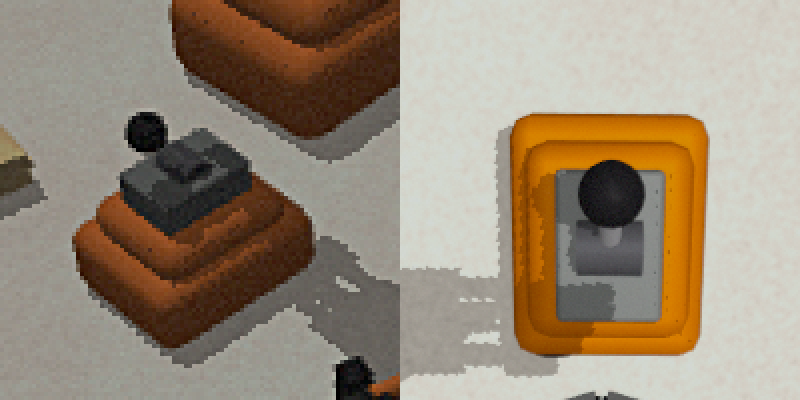

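The lever now leans to the far side: ball at scene (196.8,153) and wrist (285.5,137.5). I'll check the travel and move towards the pen.

```bash
python3 - <<'E'
from h import *
np.set_printoptions(precision=1,suppress=True)
c=np.load("w3.npy",allow_pickle=True).item();d=np.load("w1.npy",allow_pickle=True).item()
a=plane("scene",(211.2,144.8),136);b=plane("scene",(196.8,153),136);print(a,b,np.linalg.norm(a-b))
a=plane("wrist",(283,157),136,d);b=plane("wrist",(285.5,137.5),136,c);print(a,b,np.linalg.norm(a-b))
E
python3 -m crank '[[[0,-0.2,0.01],[0,0,-28],0],[[0,-0.2,0.01],[0,0,-28],0],[[0,-0.2,0.01],[0,0,-28],0],[[0,-0.2,0.01],[0,0,-28],0],[[0,-0.2,0.01],[0,0,-28],0],[[0,-0.2,0.01],[0,0,-28],0]]' | grep -E 'clock|pos|ft_f'
python3 - <<'E'
from h import *
go(550,-132,271,45)
E
```

```text
[ 585.9 -326.8  136. ] [ 629.9 -313.6  136. ] 45.949101817623045
[ 586.1 -335.4  136. ] [ 629.3 -318.8  136. ] 46.28677656349237
clock: 6.15
tcp_pos: [509.0, -140.5, 396.9]
ft_force: [0.2, -0.8, -0.1]
t 6.15 shift [0.0352 0.023  0.1259] rot [-0.1  0.  -0.3] F [ 0.2 -0.8 -0.1]
```

```bash
python3 -m crank '[[[0.035,0.023,0],[0,0,0],0],[[0.035,0.023,0.03],[0,0,0],0],[[0.035,0.023,0.07],[0,0,0],0],[[0.035,0.023,0.1],[0,0,0],0],[[0.035,0.023,0.12],[0,0,0],0],[[0.035,0.023,0.126],[0,0,0],0],[[0.035,0.023,0.126],[0,0,0],0],[[0.035,0.023,0.126],[0,0,0],0]]' | grep -E 'clock|pos|ft_f'
python3 - <<'E'
from h import *
go(550,-132,271,45)
for n in("wrist",): cv2.imwrite("pics/w4.png",read_camera(n)[:,:,::-1])
c=get_calibration("wrist")
u=np.array(c["mtx"])@(np.array(c["R"])@[550,-132,44.5]+np.array(c["t"]).ravel());print(u[:2]/u[2])
E
```

```text
clock: 6.95
tcp_pos: [550.5, -134.9, 272.4]
ft_force: [-0.2, -0.3, 0.4]
t 6.95 shift [ 0.0017 -0.0024  0.0014] rot [ 0.1 -0.  -0.5] F [-0.2 -0.3  0.4]
[275.77853256 231.98451591]
```

View pics/w4.png

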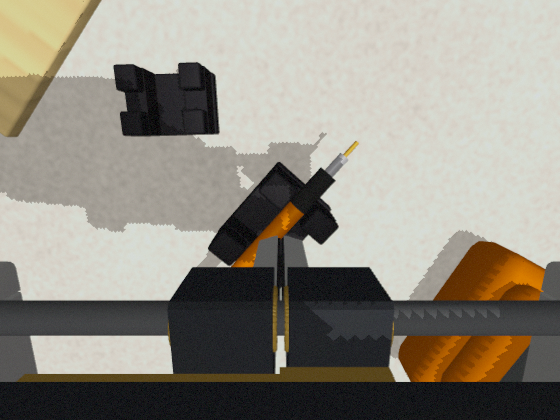

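The pen's tip is at (357,141) and its axis passes about (318,187) and (290,218). The fingertips at (281,235) look to be over it; I'll compute the middle.

Run:
```python
from h import *
a=plane("wrist",(357,141),44.5);b=plane("wrist",(289,219),44.5);m=a+78.5*(b-a)/np.linalg.norm(b-a);print(a,b,m)
s=env.state();print(s["clock"],s["tcp_pos"])
go(m[0],m[1],271,45);go(550.5,-133.5,271,45)
```

```text
[ 630.26849049 -126.52120139   44.5       ] [ 562.8976508  -131.96335512   44.5       ] [ 552.02336023 -132.84177019   44.5       ]
7.0 [ 550.5224865  -134.61016786  272.69524422]
t 7.0 shift [ 0.0023 -0.0002  0.0017] rot [ 0.1 -0.  -0.5] F [-0.6 -0.1  0.2]
t 7.0 shift [ 0.0008 -0.0008  0.0017] rot [ 0.1 -0.  -0.5] F [-0.6 -0.1  0.2]
```

```bash
python3 -m crank '[[[0.001,-0.001,0.001],[0,0,0],0],[[0.001,-0.001,0.001],[0,0,0],0],[[0.001,-0.001,0.001],[0,0,0],0],[[0.001,-0.001,0.001],[0,0,0],0],[[0.001,-0.001,0.001],[0,0,0],0],[[0.001,-0.001,0.001],[0,0,0],0],[[0.001,-0.001,0.001],[0,0,0],0],[[0.001,-0.001,0.001],[0,0,0],0]]' | grep -E 'clock|pos'
for i in 1 2 3; do python3 -m crank '[[[0,0,0],[0,0,0],0],[[0,0,0],[0,0,0],0],[[0,0,0],[0,0,0],0],[[0,0,0],[0,0,0],0],[[0,0,0],[0,0,0],0],[[0,0,0],[0,0,0],0],[[0,0,0],[0,0,0],0],[[0,0,0],[0,0,0],0]]' | grep -E 'clock|pos'; done
python3 -m crank '[[[0,0,-0.04],[0,0,0],0],[[0,0,-0.08],[0,0,0],0],[[0,0,-0.12],[0,0,0],0],[[0,0,-0.12],[0,0,0],0],[[0,0,-0.12],[0,0,0],0]]' | grep -E 'clock|pos'
python3 - <<'E'
from h import *
go(618,129,391,60)
E
```

```text
clock: 7.8
tcp_pos: [550.0, -132.4, 270.6]
clock: 8.6
tcp_pos: [550.0, -132.3, 270.7]
clock: 9.4
tcp_pos: [550.0, -132.3, 270.6]
clock: 10.2
tcp_pos: [550.0, -132.4, 270.6]
clock: 10.7
tcp_pos: [550.0, -132.2, 391.3]
t 10.7 shift [ 0.2318 -0.1383  0.0005] rot [  0.1  -0.1 -15.4] F [-0.8  0.8 -0.5]
```

```bash
python3 -m crank '[[[0.17,-0.138,0],[0,0,-15],0],[[0.17,-0.138,0],[0,0,-15],0],[[0.17,-0.138,0],[0,0,-15],0],[[0.17,-0.138,0],[0,0,-15],0],[[0.17,-0.138,0],[0,0,-15],0],[[0.17,-0.138,0],[0,0,-15],0],[[0.17,-0.138,0],[0,0,-15],0],[[0.17,-0.138,0],[0,0,-15],0]]' | grep -E 'clock|pos'
python3 - <<'E'
from h import *
cv2.imwrite("pics/w5.png",read_camera("wrist")[:,:,::-1])
np.save("w5.npy",get_calibration("wrist"),allow_pickle=True)
go(618,129,391,60)
E
```

```text
clock: 11.5
tcp_pos: [573.9, 83.1, 390.1]
t 11.55 shift [ 0.0619  0.0144 -0.0008] rot [-0.   0.1 -0.6] F [ 0.  -0.4 -0.1]
```

View pics/w5.png

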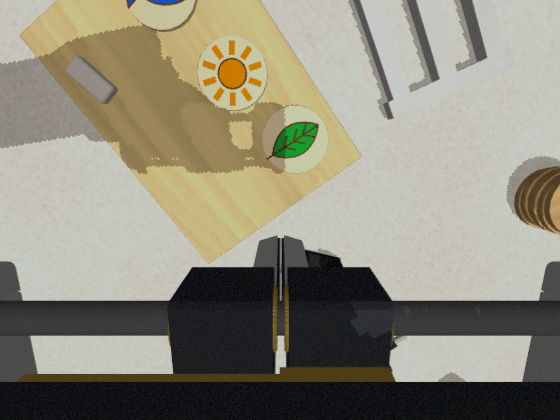

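The leaf ornament's disc spans columns 262–328 and rows 105–173, so its centre is at (295,139).

Run:
```python
from h import *
c=np.load("w5.npy",allow_pickle=True).item()
p=plane("wrist",(295,139),20,c);print(p);q=(p[:2]+[618.2,129.2])/2;print(q);go(q[0],q[1],244,60)
```

```text
[619.07274431 127.98977886  20.        ]
[618.63637215 128.59488943]
t 11.55 shift [0.0621 0.0152 0.1462] rot [-0.   0.1 -0.6] F [ 0.  -0.4 -0.1]
```

```bash
python3 -m crank '[[[0.04,0.01,0],[0,0,0],0],[[0.062,0.015,0],[0,0,0],0],[[0.062,0.015,0.04],[0,0,0],0],[[0.062,0.015,0.08],[0,0,0],0],[[0.062,0.015,0.12],[0,0,0],0],[[0.062,0.015,0.14],[0,0,0],0],[[0.062,0.015,0.146],[0,0,0],0],[[0.062,0.015,0.146],[0,0,0],0]]' | grep -E 'clock|pos'
python3 - <<'E'
from h import *
go(618.6,128.6,244,60)
E
```

```text
clock: 12.35
tcp_pos: [618.7, 129.7, 244.3]
t 12.35 shift [-0.001   0.0005  0.0003] rot [-0.   0.1 -0.5] F [ 0.   0.3 -0.4]
```

```bash
for i in 1 2 3 4; do python3 -m crank '[[[0,0,0],[0,0,0],0],[[0,0,0],[0,0,0],0],[[0,0,0],[0,0,0],0],[[0,0,0],[0,0,0],0],[[0,0,0],[0,0,0],0],[[0,0,0],[0,0,0],0],[[0,0,0],[0,0,0],0],[[0,0,0],[0,0,0],0]]' | grep -E 'clock|pos'; done
python3 -m crank '[[[0,0,-0.04],[0,0,0],0],[[0,0,-0.08],[0,0,0],0],[[0,0,-0.12],[0,0,0],0],[[0,0,-0.14],[0,0,0],0],[[0,0,-0.14],[0,0,0],0],[[0,0,-0.14],[0,0,0],0]]' | grep -E 'clock|pos'
python3 - <<'E'
from plant import job
print(job.finish_job())
E
```

```text
clock: 13.15
tcp_pos: [618.6, 131.1, 244.6]
clock: 13.95
tcp_pos: [618.6, 131.1, 244.7]
clock: 14.75
tcp_pos: [618.6, 131.1, 244.6]
clock: 15.55
tcp_pos: [618.6, 131.1, 244.7]
clock: 16.15
tcp_pos: [618.3, 131.3, 384.4]
the job is handed in; nothing more can be done
None
```

I pushed the lever over to its on-side stop, then held over the pen and then the leaf ornament for more than two seconds each, about 25 mm above. Nothing else was touched, and I handed the job in at about 16 s.

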